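Neutral the gearbox, try its cover and hold it open

TASK

Throw the gearbox lever into the notch that has the pointed tab beside it. Then try the cover by tugging its bar handle upwards before you touch the sliding catch: if the catch holds the cover down, push the catch to the other end of its slot and lift again. Finish holding the cover by its handle, still and raised to about 35 degrees, with the lever in its notch and the things standing around undisturbed.

Things in the scene. Friction and masses are not known exactly. Their poses are not given: they have to be found in the camera images.
- housing: Grey gearbox, fixed to the worktop, about 210 (x, with feet) x 176 (y) x 100 mm high. Origin at the centre of its underside; own x points to the hinged far side of the cover, y to the left where the lever is, z up. It stands at varying places, turned up to 0.2 rad. In its frame (mm): lever pivot (0, 58, 60); the flat deck round the lever is at z = 100; cover hinge line along y through (70, -30, 103); all cover parts below are given with the cover shut.
- pointer_tab: Small steel tab with a pointed end, 15 x 18 x 9 mm, fixed on the deck beside the notch that the lever must go to; origin at the centre of its underside. In the housing frame it is at y = 77, z = 100 mm and either x = 0 (beside the middle notch) or x = 22 mm (beside the notch farthest from the robot). The other notches have only a low round screw head.
- lever (a joint): Angle of the lever (rad): 0 upright, positive leaning along the housing's +x (away from the robot); range -0.6 to 0.6. A spring detent holds it in three notches at -0.5, 0 and +0.5 (it rests within 0.04 of these). It starts in the notch at -0.5; the push at the ball to leave a notch is about 2 to 5 N, and let go within 0.12 of a notch it snaps in.
- lever_ball (a point): Centre of the lever's black ball, 28 mm in diameter, 115 mm from the pivot (175 mm above the worktop when upright). The ball moves on an arc in the housing's x-z plane.
- cover (a joint): Opening angle of the steel cover (rad): 0 shut, growing as its near edge rises about the hinge at the far side; limit 1.2. The cover is 146 mm deep, 106 mm wide, 6 mm thick, its top at 106 mm above the worktop, weighs about 0.5 kg with its fittings and falls shut when let go. If the catch holds it, it lifts only about 0.03 to 0.07 rad (4 to 9 mm at the handle, with how hard it is pulled) and stops hard; if not, it goes on rising under 3 to 5 N.
- handle: Bar handle of the cover: a round dark steel sleeve, 13 mm in diameter, 64 mm long along the housing's y, that turns freely on a rod between two posts (10 mm thick, 39 mm either side of the middle) near the cover's near edge; origin at the middle of the bar. With the cover shut it is at (-55, -30, 151) mm in the housing frame, 45 mm above the cover's top; it goes round the hinge line on a circle of radius 134 mm. Hold the cover by this sleeve.
- catch (a joint): Position of the sliding catch in its slot (m): 0 at the right end, 0.024 at the left end (the housing's +y). It starts at or near the right end and stays where it is put (friction 2.5 N). One end holds the cover and the other frees it; which is which differs from box to box, is not marked and cannot be seen with the cover shut. Slide it with the cover fully down on its seat (pulled up against the catch, it binds).
- catch_grip (a point): Point in the middle of the catch's dark thumb block, which is 24 (x) x 16 (y) x 27 mm high and stands 29.5 mm above the cover's top; the point lies 12.5 mm below the block's top and 17 mm above the cover. With the cover shut it is at x = 0, y = -42 mm (right end) to -18 mm (left end), z = 123 mm in the housing frame.
- wheel_dresser: Dark wheel dresser, 42 x 240 x 37 mm, lying on the worktop left of the gearbox; leave alone. Origin at the centre of its underside.
- tape_measure: Tape measure, 64 x 77 x 35 mm, on the worktop behind the gearbox; leave alone. Origin at the underside.
- oil_dropper: Brown dropper bottle, 34 mm in diameter, 102 mm high, standing behind the gearbox; leave alone. Origin at the centre of its underside.

How it is judged:
By the outcome, as a careful person would: the job done as asked, in the order asked, and still so for the second after the job is handed in, while the arm keeps its last pose, push and grip.
It also fails if it takes over 69 s, if anything falls off the work surface, if the arm or the gripper's body presses on something with over 40 N, if the wrist force passes 120 N, or if a joint passes its speed limit or range.

ROBOT

A 7-joint arm with a two-finger parallel gripper is mounted at the origin on a cart in front of the work surface, level with it; the furniture and walls round the work are solid. World frame = base frame: x ahead of the robot, y to its left, z up, the work surface at z = 0. Lengths are in m, angles in rad, forces in N, time in s.
With the tool pointing down it reaches from about 0.425 to 0.875 m from the base axis. Payload 4.7 kg.
Tool frame: the origin (TCP) lies midway between the tips of the shut fingers; the grasp point (between the pads) lies 19 mm behind it; x points along the fingers, z is the direction in which the jaws open and shut, and the axes are right-handed (so a half turn about x gives the same grasp; the last joint's range is limited). The gripper opens to 87 mm and grips with 3 to 60 N. Pads are 19 mm wide; open, the fingers measure 117 mm over their backs; the gripper's body (75 mm by 190 mm) begins 51 mm behind the grasp point.
Start: joints at [-1.271, 0.321, -0.07, 1.45, 0.023, 1.371, -0.057], TCP at [0.183, 0.624, 0.223] pointing down, gripper open.
Joint ranges: [-2.86, 2.86], [-0.3, 2.09], [-1.38, 1.24], [0.06, 2.45], [-1.56, 4.7], [0.09, 2.05], [-2.69, 2.69]. Speed limits (rad/s): [2.57, 2.57, 3.14, 3.14, 3.14, 3.14, 3.14].

INTERFACE

Orientations are given as a rotation vector (axis times angle).
In Python, from bench import ctrl gives the robot as it stands.
- The arm moves only by the shell command python3 -m pendant 'ROWS' [OPENING] [FORCE]. ROWS is JSON, a list of rows, each an object with "travel": the shift along the tool's x, y, z in m, a list of three; "twist": the turn about the tool's x in rad. In form: [{"travel": [x, y, z], "twist": twist}, ...]. A call has 1 to 10 rows; each row is the pose to reach, as a shift and turn from the pose measured when the call began, along the tool's axes at that moment; what a row does not reach only later rows make up. A row lasts 1/8 s, in which the tool goes at most 62.5 mm and 10.7 degrees, less where a joint would pass 70% of its speed; a pose out of reach is approached as far as the arm can. A call with a gripper value outside its range is refused whole. OPENING is the opening, from -1 (shut) to 1 (fully open), so that 0 is half open, set as the call begins (- or left out, the last holds). The fingers move at their own pace and stop on an object; FORCE is the grip in N (left out, the last holds). Time passes only in rows, so rows that repeat a pose let the fingers close. It gives the time, the measured TCP pose, the force and the opening at its end, in the units of the state.
- ctrl.get_state(): the state, without advancing time (a new reading comes with each control period).
- ctrl.get_image(name): name is "scene" or "top"; returns the picture (420x560x3 uint8, red, green, blue); there is no depth.
- ctrl.camera_model(name): a dict with "K" (3x3 intrinsics, pixels), "rvec" (rotation vector, rad) and "tvec" (3), from world to camera coordinates, as OpenCV has them. Camera axes: x right, y down, z forward; pixel columns grow to the right and rows downward; lengths in m; the calibration is good to about 2 mm. A picture is of the moment at which its call begins. camera_model takes no time and is no camera call.
- ctrl.close_job(): hands the job in, once; it reports no verdict.
The state is a dict: "time": time; "joint_positions": joint angles; "qd": joint speeds; "joint_torque": joint torques, N m; "position": TCP position; "tool_rot": TCP orientation; "ft_force": force on the tool from outside, world axes, zero at the start; "torque": the same for the moment, N m; "grip_width": opening from 0.0 (shut) to 1.0 (fully open).
Only numpy, scipy, OpenCV 4.12 (cv2) and the standard library are available. Lean on these libraries where they do the work, as an engineer would, in place of code of your own. Each camera call takes 0.05 s, during which the arm holds its last target.

## Working session

There is one attempt and no reset: what is moved stays moved. The work goes in short steps, Python scripts to look and compute and a shell command to move; the robot and the scene stay as the last step left them, time stands still between calls to the robot, and variables do not carry over. Pictures are saved under pics/ and viewed, and the job is handed in when it is done.

```bash
ls; mkdir -p pics; python3 - <<'E'
from bench import ctrl
import cv2, numpy as np
s=ctrl.get_state(); print({k:np.round(v,3).tolist() for k,v in s.items()})
for n in ("scene","top"):
    im=ctrl.get_image(n); cv2.imwrite(f"pics/{n}0.png",im[:,:,::-1]); 
    c=ctrl.camera_model(n); print(n,{k:np.round(v,4).tolist() for k,v in c.items()})
E
```

```text
pics
{'time': 0.0, 'joint_positions': [-1.271, 0.322, -0.07, 1.452, 0.023, 1.371, -0.057], 'qd': [0.001, -0.001, 0.001, 0.0, -0.001, -0.002, 0.0], 'joint_torque': [-0.0, -49.128, -0.404, -31.253, -0.064, 0.044, 0.0], 'position': [0.183, 0.623, 0.221], 'tool_rot': [-0.997, 1.332, 0.995], 'ft_force': [0.275, -0.647, 0.837], 'torque': [0.023, 0.079, 0.007], 'grip_width': 0.995}
scene {'K': [[505.2797, 0.0, 273.6224], [0.0, 505.2797, 200.947], [0.0, 0.0, 1.0]], 'rvec': [2.0878, -1.3353, 0.5154], 'tvec': [-0.3866, 0.4033, 0.7179]}
top {'K': [[420.7218, 0.0, 277.4951], [0.0, 420.7218, 208.1299], [0.0, 0.0, 1.0]], 'rvec': [2.0204, -2.2005, 0.2298], 'tvec': [-0.1277, 0.5681, 0.956]}
```

View pics/scene0.png

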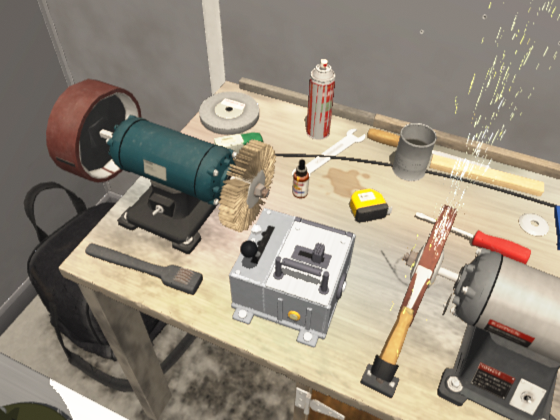

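View pics/top0.png

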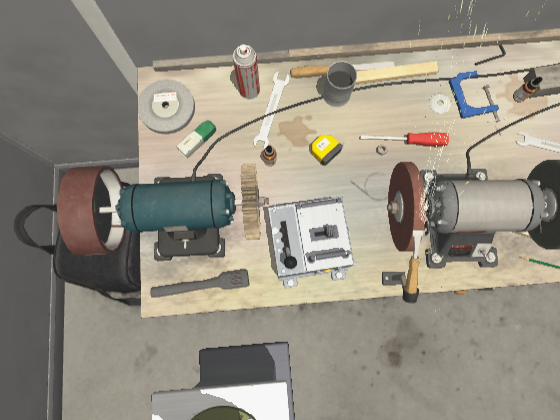

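```bash
cat > h.py <<'E'
import numpy as np, cv2
from bench import ctrl
from scipy.spatial.transform import Rotation as R
def cam(n):
    c=ctrl.camera_model(n); return np.array(c["K"]),R.from_rotvec(np.ravel(c["rvec"])).as_matrix(),np.ravel(c["tvec"])
def proj(n,P):
    K,Rm,t=cam(n); p=(np.atleast_2d(P)@Rm.T+t)@K.T; return p[:,:2]/p[:,2:]
def ray(n,uv):
    K,Rm,t=cam(n); d=Rm.T@np.linalg.solve(K,[uv[0],uv[1],1.]); return -Rm.T@t, d/np.linalg.norm(d)
def onz(n,uv,z):
    o,d=ray(n,uv); return o+d*(z-o[2])/d[2]
def tri(uv1,uv2,n1="scene",n2="top"):
    o1,d1=ray(n1,uv1);o2,d2=ray(n2,uv2)
    A=np.stack([d1,-d2],1); s=np.linalg.lstsq(A,o2-o1,rcond=None)[0]
    a=o1+d1*s[0];b=o2+d2*s[1]; return (a+b)/2,np.linalg.norm(a-b)
def crop(src,dst,x0,y0,x1,y1,f):
    im=cv2.imread(src)[y0:y1,x0:x1]; cv2.imwrite(dst,cv2.resize(im,None,fx=f,fy=f,interpolation=cv2.INTER_CUBIC))
E
python3 - <<'E'
from h import *
crop("pics/scene0.png","pics/sc1.png",220,200,370,350,4)
crop("pics/top0.png","pics/tc1.png",255,185,365,295,5)
for n in("scene","top"): print(n,proj(n,[[0,0,0],[.183,.624,.22],[.5,0,0],[.5,.3,0]]).round(), -cam(n)[1].T@cam(n)[2])
E
```

```text
scene [[   2.  485.]
 [-254.  163.]
 [ 186.  234.]
 [  68.  188.]] [-0.00250998 -0.42385963  0.80484448]
top [[ 221.  458.]
 [-141.  424.]
 [ 210.  240.]
 [  91.  250.]] [ 0.34240872 -0.1610901   1.0534875 ]
```

View pics/sc1.png

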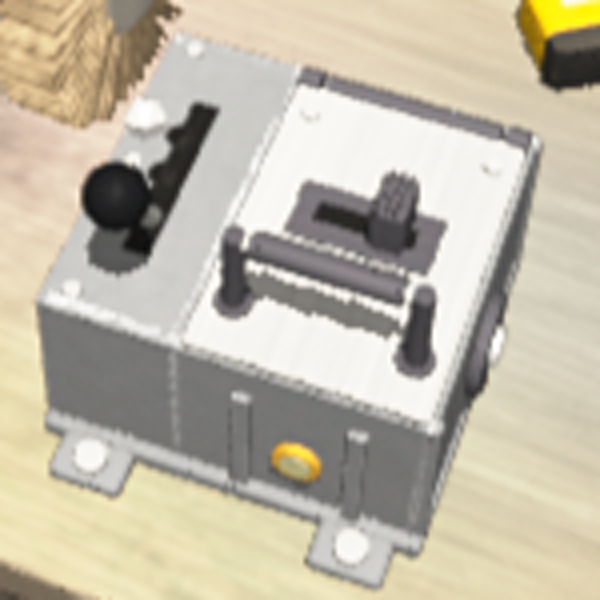

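View pics/tc1.png

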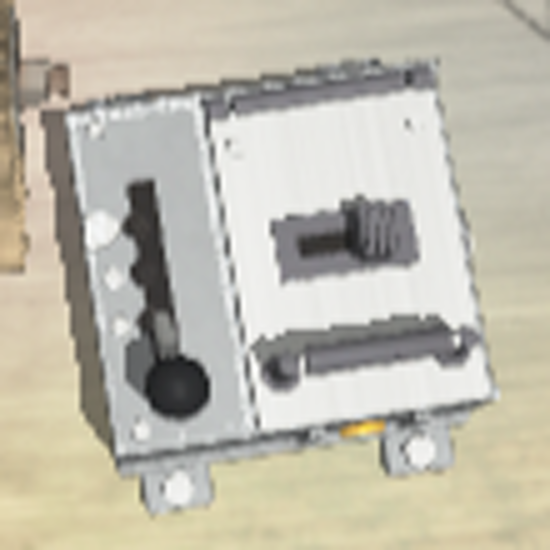

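```bash
python3 - <<'E'
from h import *
from scipy.optimize import least_squares
S=lambda u,v:(220+(u-1.5)/4,200+(v-1.5)/4)
T=lambda u,v:(255+(u-2)/5,185+(v-2)/5)
def ball(n,x0,y0,x1,y1):
    im=cv2.imread(f"pics/{n}0.png"); g=im.max(2)[y0:y1,x0:x1]; m=(g<40).astype(np.uint8)
    k,l,st,c=cv2.connectedComponentsWithStats(m); i=1+np.argmax(st[1:,4]); 
    (cx,cy),r=cv2.minEnclosingCircle(np.argwhere(l==i)[:,::-1].astype(np.float32)); print(n,"ball",cx+x0,cy+y0,r,c[i]+[x0,y0],st[i]); return cx+x0,cy+y0
bs=ball("scene",235,235,258,262); bt=ball("top",280,252,300,272)
print("ball by eye", tri(S(115,197),T(178,385)))
print("ball",tri(bs,bt))
pts={ # name: (scene, top, housing coords)
'postL':(S(235,232),T(268,366),None),'postR':(S(425,290),T(478,330),None),
'catchtop':(S(398,182),T(386,224),None),
'FL':(S(177,38),T(70,108),None),'NL':(S(40,305),T(116,458),None),'FR':(S(541,142),T(437,62),None),'NR':(S(437,430),T(495,400),None),
'tab':(S(148,115),T(100,228),None),'scr_m':(S(132,160),T(115,276),None)}
for k,(a,b,_) in pts.items():
    p,e=tri(a,b); print(k,p.round(4),round(e,4))
print("handle mid", tri(S(330,267),T(378,350)))
for k in('FL','NL','FR','NR'): print(k,onz("scene",pts[k][0],.1).round(4),onz("top",pts[k][1],.1).round(4))
for k in('tab',): print(k,onz("scene",pts[k][0],.107).round(4),onz("top",pts[k][1],.107).round(4))
E
```

```text
scene ball 251.0 251.5 11.236202239990234 [249.69387755 250.75      ] [  6   6  17  21 196]
top ball 286.14285707473755 260.5714282989502 4.573760509490967 [285.86666667 259.53333333] [ 4  4  6 10 15]
ball by eye (array([ 0.41577709, -0.19047931,  0.15970125]), np.float64(0.0016502816714667888))
ball (array([ 0.4228017 , -0.18618312,  0.14026542]), np.float64(0.007036942068794404))
postL [ 0.424  -0.2339  0.1498] 0.0077
postR [ 0.4274 -0.3184  0.1593] 0.0046
catchtop [ 0.4784 -0.2871  0.1481] 0.0022
FL [ 0.5528 -0.1531  0.0948] 0.0044
NL [ 0.3918 -0.1634  0.0982] 0.0021
FR [ 0.5595 -0.3262  0.1012] 0.0013
NR [ 0.4024 -0.3345  0.1047] 0.0013
tab [ 0.4943 -0.1642  0.1087] 0.0005
scr_m [ 0.4718 -0.1684  0.1054] 0.0014
handle mid (array([ 0.42447736, -0.27808981,  0.15298812]), np.float64(0.00040015490525800506))
FL [ 0.5473 -0.1533  0.1   ] [ 0.5529 -0.1549  0.1   ]
NL [ 0.3914 -0.1648  0.1   ] [ 0.3911 -0.1625  0.1   ]
FR [ 0.56   -0.3255  0.1   ] [ 0.5601 -0.3271  0.1   ]
NR [ 0.4055 -0.3345  0.1   ] [ 0.4023 -0.3348  0.1   ]
tab [ 0.4957 -0.1638  0.107 ] [ 0.4945 -0.164   0.107 ]
```

```bash
python3 - <<'E'
from h import *
s=ctrl.get_state(); M=R.from_rotvec(s["tool_rot"]).as_matrix(); print(M.round(3))
crop("pics/scene0.png","pics/sc2.png",40,70,290,260,3)
crop("pics/top0.png","pics/tc2.png",50,150,280,300,3)
E
```

```text
[[-0.    -0.959  0.282]
 [-0.002  0.282  0.959]
 [-1.    -0.    -0.002]]
```

View pics/sc2.png

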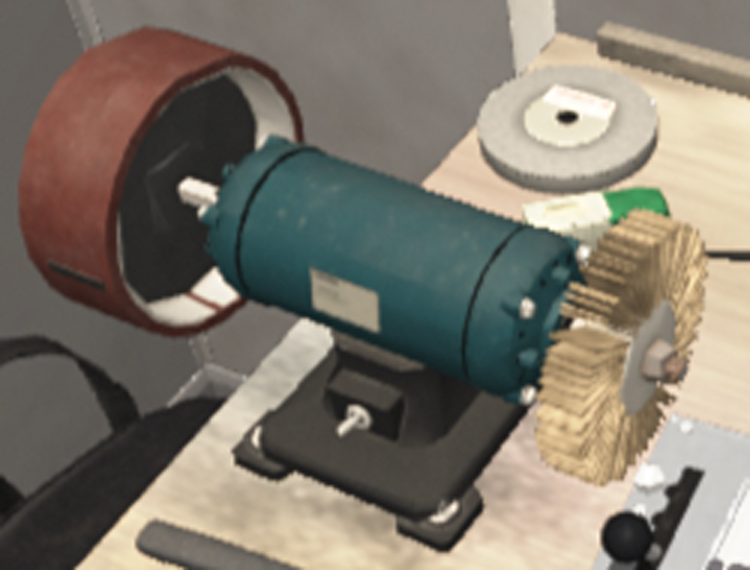

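View pics/tc2.png

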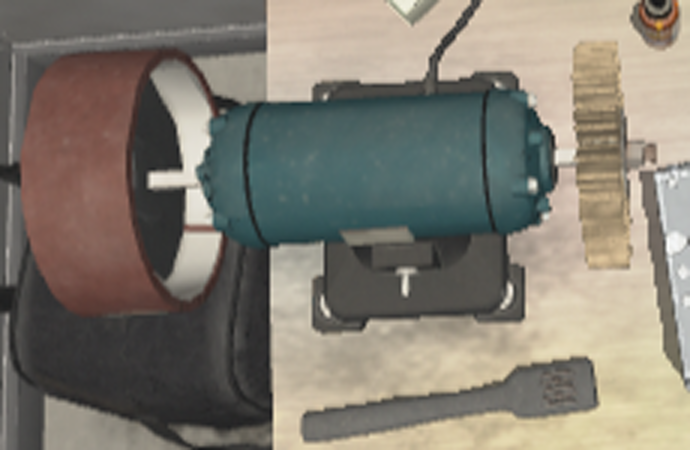

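```bash
python3 - <<'E'
from h import *
S=lambda u,v:(40+(u-1)/3,70+(v-1)/3)
T=lambda u,v:(50+(u-1)/3,150+(v-1)/3)
for k,a,b in [("nut",S(675,362),T(652,152)),("shaft left",S(188,190),T(152,180)),("label corner",S(382,292),T(412,229))]:
    print(k,tri(a,b))
print("wheel front top", onz("top",T(630,267),.12),onz("top",T(630,42),.12), onz("top",T(30,60),.2),onz("top",T(130,315),.2))
hc=np.array([.4768,-.2445]);y=.06;c,s_=np.cos(y),np.sin(y)
s=ctrl.get_state(); M=R.from_rotvec(s["tool_rot"]).as_matrix()
zt=M[:,2]; print("tool z yaw",np.arctan2(zt[1],zt[0]),"want",y,"twist sense: M*Rx(t)", )
for t in (.5,):
    z2=(M@R.from_rotvec([t,0,0]).as_matrix())[:,2]; print(t,np.arctan2(z2[1],z2[0]))
for n,(hx,hy) in dict(ball0=(-.0551,.058),ball1=(.0551,.058),handle=(-.055,-.03),catch=(0,-.042)).items():
    print(n,hc+[c*hx-s_*hy,s_*hx+c*hy])
E
```

```text
nut (array([ 0.55692233, -0.15189355,  0.141098  ]), np.float64(0.001907361943419856))
shaft left (array([0.57070717, 0.22206166, 0.13021279]), np.float64(0.00022856433537764056))
label corner (array([0.50955423, 0.02089024, 0.1701813 ]), np.float64(0.0009698915060574909))
wheel front top [ 0.47615722 -0.12915652  0.12      ] [ 0.65106685 -0.14247577  0.12      ] [0.64779566 0.27952305 0.2       ] [0.46093856 0.20772366 0.2       ]
tool z yaw 1.2850760022476584 want 0.06 twist sense: M*Rx(t)
0.5 0.7850754016147814
ball0 [ 0.41832124 -0.18990839]
ball1 [ 0.52832294 -0.18330035]
handle [ 0.42369789 -0.27774404]
catch [ 0.47931849 -0.28642442]
```

```bash
cat >> h.py <<'E'
def st():
    s=ctrl.get_state(); M=R.from_rotvec(s["tool_rot"]).as_matrix(); p=np.array(s["position"]); return s,M,p
def go(x,y,z,yaw=None):
    s,M,p=st(); zt=M[:,2]; cy=np.arctan2(zt[1],zt[0])
    tr=M.T@(np.array([x,y,z])-p); tw=0 if yaw is None else (cy-yaw+np.pi)%(2*np.pi)-np.pi
    print("travel",tr.round(4),"twist",round(tw,3))
def info():
    s,M,p=st(); zt=M[:,2]
    print("t",round(s["time"],2),"p",p.round(4),"yaw",round(np.arctan2(zt[1],zt[0]),3),"tilt",M[2,0].round(4),"F",np.round(s["ft_force"],2),"w",round(s["grip_width"],3),"q",np.round(s["joint_positions"],2))
E
python3 -c "
from h import *
go(.183,.624,.42);go(.45,.45,.42,.8);go(.60,.15,.42,.3);go(.55,-.15,.42,.06);go(.42,-.195,.42,.06)"
```

```text
travel [-0.1984  0.0004  0.0004] twist 0
travel [-0.1982 -0.3048 -0.0913] twist 0.485
travel [-0.1978 -0.5333 -0.3368] twist 0.985
travel [-0.1973 -0.5699 -0.6387] twist 1.225
travel [-0.1971 -0.4579 -0.7186] twist 1.225
```

```bash
python3 -m pendant '[{"travel":[-0.05,0,0],"twist":0},{"travel":[-0.1,0,0],"twist":0},{"travel":[-0.15,0,0],"twist":0},{"travel":[-0.2,0,0],"twist":0},{"travel":[-0.2,-0.05,-0.015],"twist":0.08},{"travel":[-0.2,-0.10,-0.03],"twist":0.16},{"travel":[-0.2,-0.15,-0.045],"twist":0.24},{"travel":[-0.2,-0.20,-0.06],"twist":0.32},{"travel":[-0.2,-0.25,-0.075],"twist":0.4},{"travel":[-0.2,-0.305,-0.09],"twist":0.485}]' -0.15 10; python3 -c "
from h import *
info();go(.45,.45,.42,.8);go(.60,.15,.42,.3);go(.55,-.15,.42,.06);go(.42,-.195,.42,.06)"
```

```text
time: 1.35
position: [0.4513, 0.4504, 0.4214]
tool_rot: [-0.625, 1.481, 0.623]
ft_force: [0.1, 1.1, -0.2]
grip_width: 0.425
t 1.35 p [0.4513 0.4504 0.4214] yaw 0.798 tilt -1.0 F [ 0.1   1.09 -0.21] w 0.425 q [-0.94  0.29  0.16  1.11 -0.04  1.75  0.  ]
travel [ 0.0014  0.0007 -0.0012] twist -0.002
travel [ 0.0018 -0.3161 -0.1114] twist 0.498
travel [ 0.0023 -0.4897 -0.3611] twist 0.738
travel [ 0.0026 -0.428  -0.4841] twist 0.738
```

```bash
python3 -m pendant '[{"travel":[0,-0.055,-0.02],"twist":0.09},{"travel":[0,-0.11,-0.04],"twist":0.18},{"travel":[0,-0.16,-0.055],"twist":0.27},{"travel":[0,-0.21,-0.075],"twist":0.35},{"travel":[0,-0.265,-0.095],"twist":0.42},{"travel":[0,-0.316,-0.111],"twist":0.5},{"travel":[0,-0.35,-0.16],"twist":0.56},{"travel":[0,-0.385,-0.21],"twist":0.62},{"travel":[0,-0.42,-0.26],"twist":0.68},{"travel":[0,-0.455,-0.31],"twist":0.73}]'; python3 -c "
from h import *
info();go(.42,-.195,.42,.06)"
```

```text
time: 2.6
position: [0.5601, -0.0911, 0.4219]
tool_rot: [-0.054, 1.572, 0.051]
ft_force: [0.5, -0.6, 0.1]
grip_width: 0.427
t 2.6 p [ 0.5601 -0.0911  0.4219] yaw 0.067 tilt -1.0 F [ 0.55 -0.6   0.09] w 0.427 q [-0.37  0.13  0.56  1.31 -0.07  1.72  0.24]
travel [ 0.0023 -0.0943 -0.1467] twist 0.007
```

```bash
python3 -m pendant '[{"travel":[0,-0.03,-0.045],"twist":0.007},{"travel":[0,-0.06,-0.09],"twist":0.007},{"travel":[0.0,-0.094,-0.147],"twist":0.007},{"travel":[0.05,-0.094,-0.148],"twist":0.007},{"travel":[0.1,-0.094,-0.148],"twist":0.007},{"travel":[0.15,-0.094,-0.148],"twist":0.007},{"travel":[0.19,-0.094,-0.148],"twist":0.007},{"travel":[0.19,-0.094,-0.148],"twist":0.007}]'; python3 - <<'E'
from h import *
info();go(.4183,-.193,.146,.06)
for n in ("scene","top"):
    im=ctrl.get_image(n); cv2.imwrite(f"pics/{n}1.png",im[:,:,::-1])
crop("pics/scene1.png","pics/sc3.png",180,130,380,330,3)
crop("pics/top1.png","pics/tc3.png",220,150,380,310,3)
cv2.imwrite("pics/b3.png",cv2.resize(np.hstack([cv2.imread("pics/sc3.png"),cv2.resize(cv2.imread("pics/tc3.png"),(600,600))]),(800,400)))
E
```

```text
time: 3.6
position: [0.4161, -0.1943, 0.2296]
tool_rot: [-0.047, 1.578, 0.047]
ft_force: [0.6, 0.6, -0.5]
grip_width: 0.425
t 3.6 p [ 0.4161 -0.1943  0.2296] yaw 0.06 tilt -1.0 F [ 0.63  0.64 -0.53] w 0.425 q [-0.3  -0.13  0.63  1.9   0.08  1.35  0.36]
travel [0.0836 0.0011 0.0029] twist -0.0
```

View pics/b3.png

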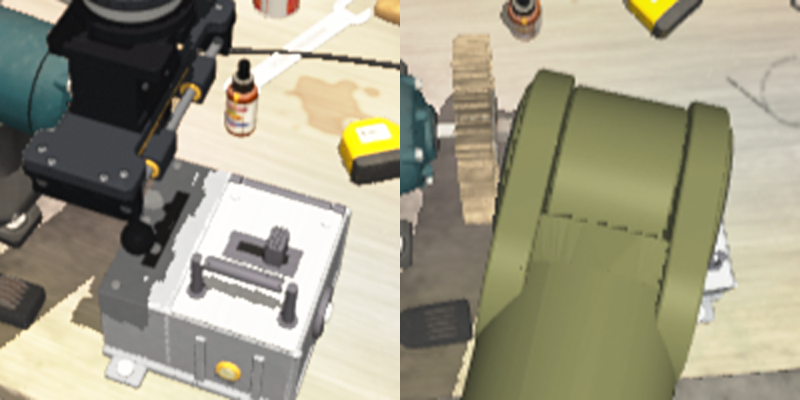

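View pics/sc3.png

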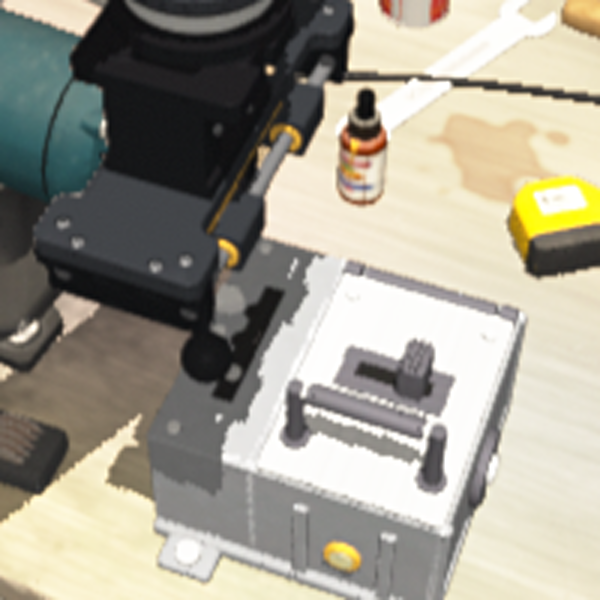

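```bash
python3 - <<'E'
from h import *
s,M,p=st()
for d in(-.0335,-.0185,0,.0185,.0335):
    q=proj("scene",[p+M[:,2]*d, p+M[:,2]*d-.05*M[:,0]]); print(d,((q-[180,130])*3).round().tolist())
im=cv2.imread("pics/scene1.png")[190:290,190:290]; cv2.imwrite("pics/f.png",cv2.resize(np.clip(im.astype(float)*2,0,255).astype(np.uint8),None,fx=6,fy=6))
E
```

```text
-0.0335 [[186.0, 315.0], [181.0, 247.0]]
-0.0185 [[198.0, 293.0], [194.0, 224.0]]
0 [[213.0, 265.0], [210.0, 196.0]]
0.0185 [[228.0, 239.0], [225.0, 170.0]]
0.0335 [[239.0, 218.0], [237.0, 149.0]]
```

View pics/f.png

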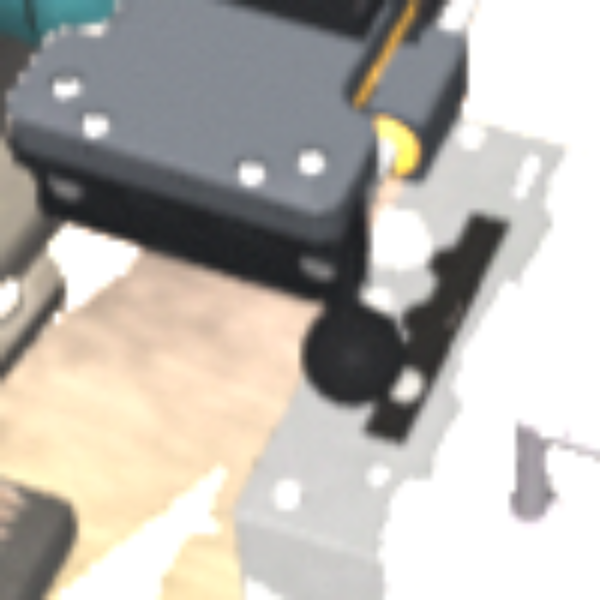

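```bash
python3 -m pendant '[{"travel":[0.03,0,0.003],"twist":0},{"travel":[0.06,0,0.003],"twist":0},{"travel":[0.083,0,0.003],"twist":0},{"travel":[0.083,0,0.003],"twist":0}]'; python3 - <<'E'
from h import *
info()
im=ctrl.get_image("scene"); cv2.imwrite(f"pics/s4.png",im[:,:,::-1])
im=cv2.imread("pics/s4.png")[190:290,190:290]; cv2.imwrite("pics/f4.png",cv2.resize(np.clip(im.astype(float)*2,0,255).astype(np.uint8),None,fx=6,fy=6))
E
```

```text
time: 4.2
position: [0.4224, -0.1956, 0.1513]
tool_rot: [-0.048, 1.57, 0.045]
ft_force: [-1.3, -0.5, 0.0]
grip_width: 0.456
t 4.2 p [ 0.4224 -0.1956  0.1513] yaw 0.059 tilt -1.0 F [-1.32 -0.51  0.01] w 0.456 q [-0.3  -0.05  0.66  2.01  0.04  1.18  0.41]
```

View pics/f4.png

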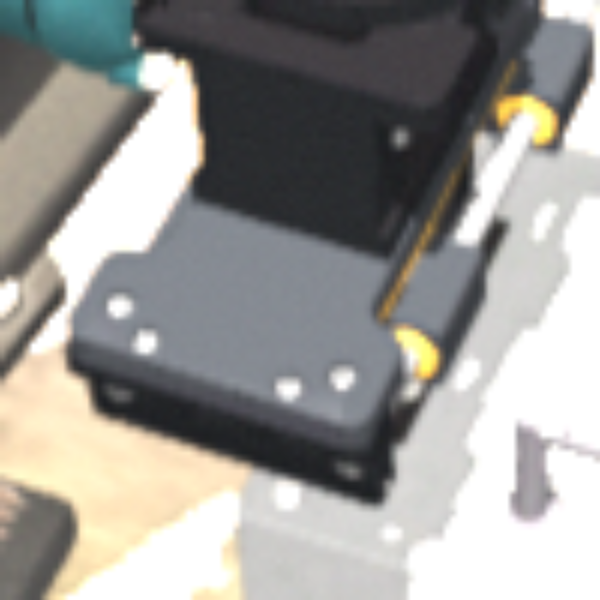

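```bash
python3 -m pendant '[{"travel":[0,0,0.015],"twist":0},{"travel":[0,0,0.03],"twist":0},{"travel":[0,0,0.045],"twist":0},{"travel":[0,0,0.06],"twist":0},{"travel":[0,0,0.075],"twist":0},{"travel":[0,0,0.09],"twist":0},{"travel":[0,0,0.1],"twist":0},{"travel":[0,0,0.106],"twist":0},{"travel":[0,0,0.106],"twist":0}]'; python3 - <<'E'
from h import *
info()
im=ctrl.get_image("scene"); cv2.imwrite(f"pics/s5.png",im[:,:,::-1])
im=cv2.imread("pics/s5.png")[160:290,190:320]; cv2.imwrite("pics/f5.png",cv2.resize(np.clip(im.astype(float)*2,0,255).astype(np.uint8),None,fx=4.5,fy=4.5))
E
```

```text
time: 5.38
position: [0.5291, -0.1894, 0.1521]
tool_rot: [-0.049, 1.569, 0.045]
ft_force: [-0.4, -0.1, -0.4]
grip_width: 0.429
t 5.38 p [ 0.5291 -0.1894  0.1521] yaw 0.06 tilt -1.0 F [-0.37 -0.06 -0.44] w 0.429 q [-0.29  0.2   0.66  1.79 -0.13  1.19  0.47]
```

View pics/f5.png

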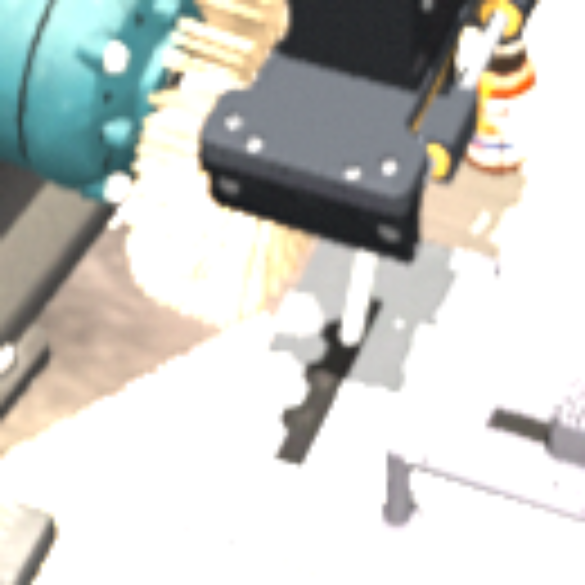

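```bash
python3 -m pendant '[{"travel":[-0.03,0,0],"twist":0},{"travel":[-0.07,0,0],"twist":0},{"travel":[-0.11,0,0],"twist":0},{"travel":[-0.11,-0.025,-0.03],"twist":0},{"travel":[-0.11,-0.05,-0.06],"twist":0},{"travel":[-0.11,-0.075,-0.09],"twist":0},{"travel":[-0.11,-0.082,-0.11],"twist":0},{"travel":[-0.11,-0.082,-0.11],"twist":0}]'; python3 - <<'E'
from h import *
info(); go(.4240,-.2779,.132,.06)
im=ctrl.get_image("scene"); cv2.imwrite(f"pics/s6.png",im[:,:,::-1])
crop("pics/s6.png","pics/f6.png",180,130,380,330,3)
E
```

```text
time: 6.42
position: [0.4226, -0.2777, 0.2625]
tool_rot: [-0.046, 1.568, 0.044]
ft_force: [0.3, 0.1, -0.0]
grip_width: 0.427
t 6.42 p [ 0.4226 -0.2777  0.2625] yaw 0.057 tilt -1.0 F [ 0.29  0.08 -0.02] w 0.427 q [-0.23 -0.04  0.75  1.77  0.03  1.4   0.57]
travel [ 1.305e-01 -1.000e-04  1.000e-03] twist -0.003
```

View pics/f6.png

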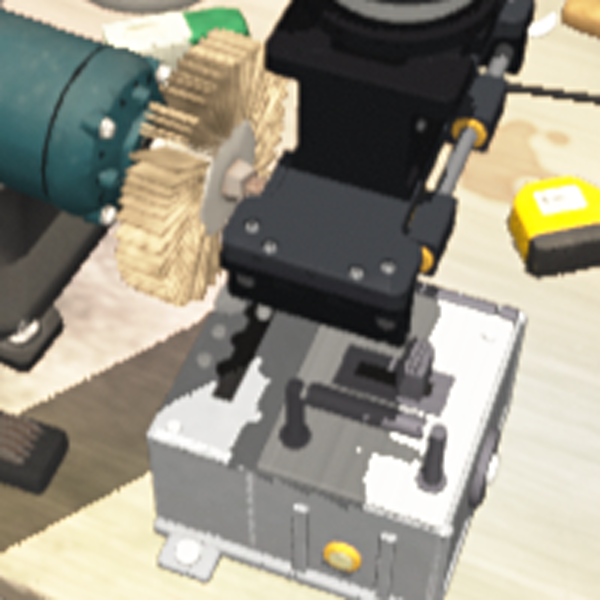

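```bash
python3 - <<'E'
from h import *
im=cv2.imread("pics/s6.png")[225:285,230:290]; cv2.imwrite("pics/f6b.png",cv2.resize(np.clip(im.astype(float)*1.6,0,255).astype(np.uint8),None,fx=9,fy=9,interpolation=cv2.INTER_CUBIC))
hc=np.array([.4768,-.2445]);y=.06;c,s_=np.cos(y),np.sin(y)
for hx in(22,0,-22,-44): 
    P=[hc[0]+(c*hx-s_*77)/1e3,hc[1]+(s_*hx+c*77)/1e3,.104]; print(hx,((proj("scene",P)-[230,225])*9).round())
E
```

```text
22 [[248.  50.]]
0 [[204. 133.]]
-22 [[160. 218.]]
-44 [[113. 306.]]
```

View pics/f6b.png

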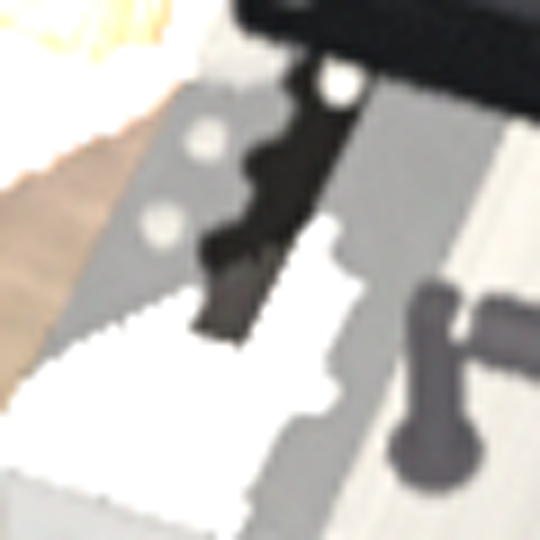

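```bash
python3 -m pendant '[{"travel":[0.04,0,0.001],"twist":0},{"travel":[0.08,0,0.001],"twist":0},{"travel":[0.11,0,0.001],"twist":0},{"travel":[0.131,0,0.001],"twist":0},{"travel":[0.131,0,0.001],"twist":0},{"travel":[0.131,0,0.001],"twist":0}]'; python3 - <<'E'
from h import *
info(); go(.4240,-.2779,.132,.06)
im=ctrl.get_image("scene"); cv2.imwrite(f"pics/s7.png",im[:,:,::-1])
crop("pics/s7.png","pics/f7.png",180,130,380,330,3)
E
```

```text
time: 7.22
position: [0.4266, -0.2762, 0.1321]
tool_rot: [-0.05, 1.567, 0.047]
ft_force: [0.4, 0.4, -0.1]
grip_width: 0.422
t 7.22 p [ 0.4266 -0.2762  0.1321] yaw 0.061 tilt -1.0 F [ 0.36  0.4  -0.12] w 0.422 q [-0.2   0.09  0.77  1.94 -0.07  1.13  0.65]
travel [ 0.0001 -0.0015 -0.0027] twist 0.001
```

View pics/f7.png

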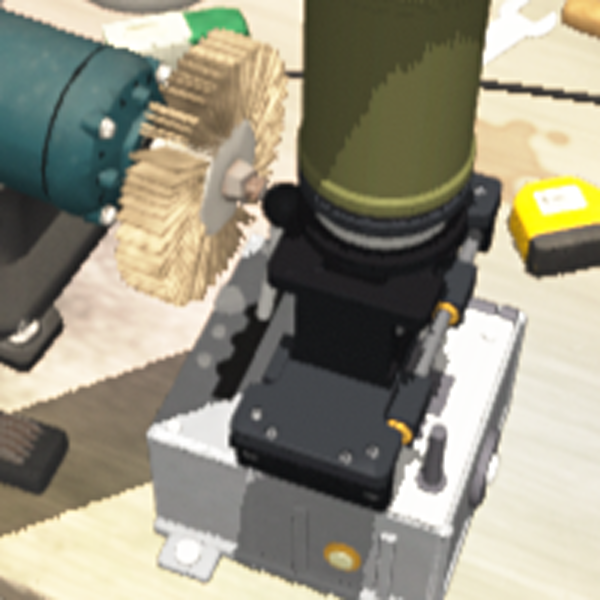

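```bash
python3 -m pendant '[{"travel":[0,-0.001,-0.002],"twist":0},{"travel":[0,-0.001,-0.002],"twist":0},{"travel":[0,-0.001,-0.002],"twist":0},{"travel":[0,-0.001,-0.002],"twist":0},{"travel":[0,-0.001,-0.002],"twist":0}]' -1 25; python3 - <<'E'
from h import *
info(); 
E
```

```text
time: 7.9
position: [0.4242, -0.2777, 0.1326]
tool_rot: [-0.049, 1.567, 0.046]
ft_force: [-2.8, 0.1, 3.2]
grip_width: 0.141
t 7.9 p [ 0.4242 -0.2777  0.1326] yaw 0.061 tilt -1.0 F [-2.81  0.05  3.18] w 0.141 q [-0.2   0.09  0.77  1.94 -0.07  1.13  0.65]
```

```bash
python3 -m pendant '[{"travel":[-0.003,0,0.001],"twist":0},{"travel":[-0.006,0,0.002],"twist":0},{"travel":[-0.009,0,0.003],"twist":0},{"travel":[-0.011,0,0.004],"twist":0},{"travel":[-0.011,0,0.004],"twist":0}]'; python3 - <<'E'
from h import *
info(); 
E
```

```text
time: 8.52
position: [0.426, -0.2774, 0.1389]
tool_rot: [-0.05, 1.572, 0.045]
ft_force: [7.5, -6.4, -31.0]
grip_width: 0.139
t 8.53 p [ 0.426  -0.2774  0.1389] yaw 0.06 tilt -1.0 F [  7.49  -6.35 -30.99] w 0.139 q [-0.2   0.09  0.77  1.93 -0.06  1.15  0.65]
```

```bash
python3 -m pendant '[{"travel":[0.003,0,-0.001],"twist":0},{"travel":[0.0065,0,-0.002],"twist":0},{"travel":[0.007,0,-0.002],"twist":0},{"travel":[0.007,0,-0.002],"twist":0}]'; python3 - <<'E'
from h import *
info(); 
E
```

```text
time: 9.02
position: [0.4241, -0.2777, 0.1335]
tool_rot: [-0.049, 1.571, 0.045]
ft_force: [-4.2, 1.0, 6.5]
grip_width: 0.143
t 9.03 p [ 0.4241 -0.2777  0.1335] yaw 0.06 tilt -1.0 F [-4.23  1.03  6.46] w 0.143 q [-0.2   0.09  0.77  1.94 -0.06  1.14  0.65]
```

```bash
python3 -m pendant '[{"travel":[0,0,0],"twist":0},{"travel":[0,0,0],"twist":0},{"travel":[0,0,0],"twist":0},{"travel":[-0.02,0,0],"twist":0},{"travel":[-0.06,0,0],"twist":0},{"travel":[-0.10,0,0],"twist":0},{"travel":[-0.10,0,0],"twist":0}]' -0.15 25; python3 - <<'E'
from h import *
info(); go(.4809,-.3124,.233,.06); go(.4809,-.3124,.115,.06)
im=ctrl.get_image("scene"); cv2.imwrite(f"pics/s8.png",im[:,:,::-1])
crop("pics/s8.png","pics/f8.png",180,130,380,330,3)
E
```

```text
time: 9.9
position: [0.4261, -0.2784, 0.2366]
tool_rot: [-0.051, 1.565, 0.044]
ft_force: [-0.1, -0.5, -0.8]
grip_width: 0.425
t 9.9 p [ 0.4261 -0.2784  0.2366] yaw 0.06 tilt -1.0 F [-0.06 -0.52 -0.85] w 0.425 q [-0.23 -0.02  0.76  1.8   0.01  1.34  0.58]
travel [ 0.004  -0.0372  0.0526] twist 0.0
travel [ 0.122  -0.0367  0.052 ] twist 0.0
```

View pics/f8.png

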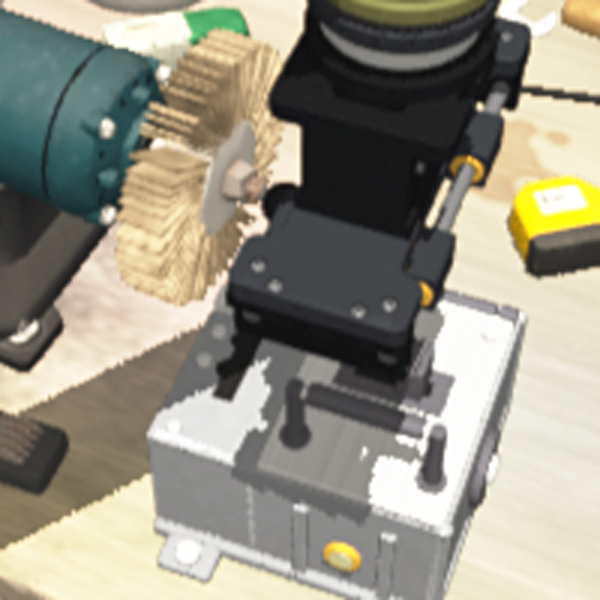

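```bash
python3 -m pendant '[{"travel":[0,-0.02,0.025],"twist":0},{"travel":[0,-0.037,0.05],"twist":0},{"travel":[0,-0.037,0.052],"twist":0},{"travel":[0.03,-0.037,0.052],"twist":0},{"travel":[0.065,-0.037,0.052],"twist":0},{"travel":[0.065,-0.037,0.052],"twist":0}]' -1 25; python3 - <<'E'
from h import *
info(); go(.4809,-.3124,.115,.06)
im=ctrl.get_image("scene"); cv2.imwrite(f"pics/s9.png",im[:,:,::-1])
crop("pics/s9.png","pics/f9.png",230,170,350,290,5)
E
```

```text
time: 10.7
position: [0.4767, -0.3099, 0.1667]
tool_rot: [-0.047, 1.574, 0.048]
ft_force: [-0.1, 0.2, 0.0]
grip_width: 0.005
t 10.7 p [ 0.4767 -0.3099  0.1667] yaw 0.06 tilt -1.0 F [-0.15  0.17  0.05] w 0.005 q [-0.16  0.23  0.79  1.75 -0.17  1.23  0.74]
travel [ 0.0517 -0.0028  0.0043] twist 0.0
```

View pics/f9.png

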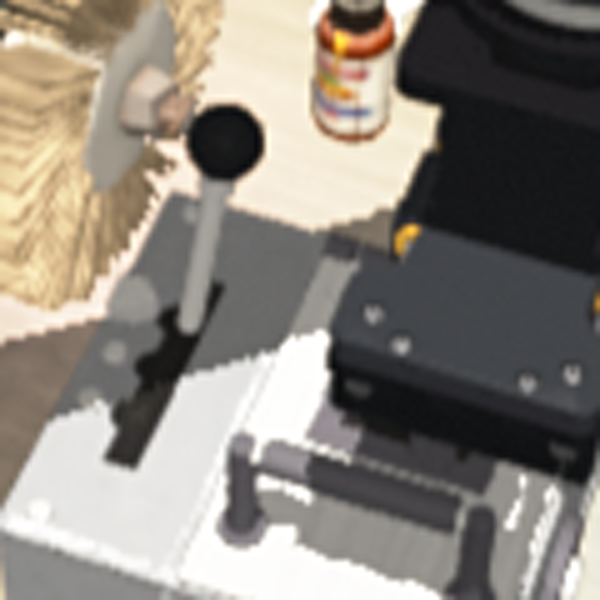

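```bash
python3 -m pendant '[{"travel":[0.02,-0.003,0.003],"twist":0},{"travel":[0.04,-0.003,0.003],"twist":0},{"travel":[0.05,-0.003,0.003],"twist":0},{"travel":[0.05,-0.003,0.003],"twist":0}]'; python3 -c "
from h import *
info()"
```

```text
time: 11.25
position: [0.4805, -0.3134, 0.1178]
tool_rot: [-0.048, 1.573, 0.047]
ft_force: [-0.5, -0.9, 1.1]
grip_width: 0.008
t 11.25 p [ 0.4805 -0.3134  0.1178] yaw 0.06 tilt -1.0 F [-0.54 -0.91  1.06] w 0.008 q [-0.13  0.29  0.78  1.8  -0.22  1.14  0.78]
```

Push the catch left (tool +y), watching the force.

```bash
python3 -m pendant '[{"travel":[0,0.005,0],"twist":0},{"travel":[0,0.01,0],"twist":0},{"travel":[0,0.014,0],"twist":0},{"travel":[0,0.018,0],"twist":0},{"travel":[0,0.022,0],"twist":0},{"travel":[0,0.026,0],"twist":0}]'; python3 -c "
from h import *
info()"
```

```text
time: 12.0
position: [0.4791, -0.2876, 0.1182]
tool_rot: [-0.048, 1.572, 0.046]
ft_force: [0.2, -2.2, 1.5]
grip_width: 0.006
t 12.0 p [ 0.4791 -0.2876  0.1182] yaw 0.06 tilt -1.0 F [ 0.15 -2.25  1.45] w 0.006 q [-0.18  0.25  0.77  1.83 -0.19  1.13  0.72]
```

```bash
python3 -m pendant '[{"travel":[0,0.003,0],"twist":0},{"travel":[0,0.006,0],"twist":0},{"travel":[0,0.009,0],"twist":0},{"travel":[0,0.011,0],"twist":0},{"travel":[0,0.011,0],"twist":0}]'; python3 -c "
from h import *
info()"
```

```text
time: 12.62
position: [0.4786, -0.2799, 0.1184]
tool_rot: [-0.051, 1.571, 0.04]
ft_force: [1.2, -10.3, -3.8]
grip_width: 0.003
t 12.62 p [ 0.4786 -0.2799  0.1184] yaw 0.058 tilt -1.0 F [  1.18 -10.33  -3.84] w 0.003 q [-0.2   0.24  0.77  1.85 -0.18  1.13  0.69]
```

```bash
python3 -m pendant '[{"travel":[0,-0.008,0],"twist":0},{"travel":[0,-0.016,0],"twist":0},{"travel":[-0.04,-0.016,0],"twist":0},{"travel":[-0.08,-0.016,-0.01],"twist":0},{"travel":[-0.12,-0.01,-0.03],"twist":0},{"travel":[-0.12,0,-0.053],"twist":0},{"travel":[-0.12,0,-0.053],"twist":0}]' -0.15; python3 - <<'E'
from h import *
info(); go(.4243,-.2777,.132,.06)
im=ctrl.get_image("scene"); cv2.imwrite(f"pics/s10.png",im[:,:,::-1])
crop("pics/s10.png","pics/f10.png",230,170,350,290,5)
E
```

```text
time: 13.5
position: [0.4249, -0.2816, 0.2388]
tool_rot: [-0.049, 1.569, 0.042]
ft_force: [0.2, -0.7, 0.6]
grip_width: 0.423
t 13.5 p [ 0.4249 -0.2816  0.2388] yaw 0.058 tilt -1.0 F [ 0.22 -0.74  0.55] w 0.423 q [-0.26 -0.01  0.8   1.8   0.01  1.35  0.59]
travel [ 0.1068  0.0044 -0.0005] twist -0.002
```

View pics/f10.png

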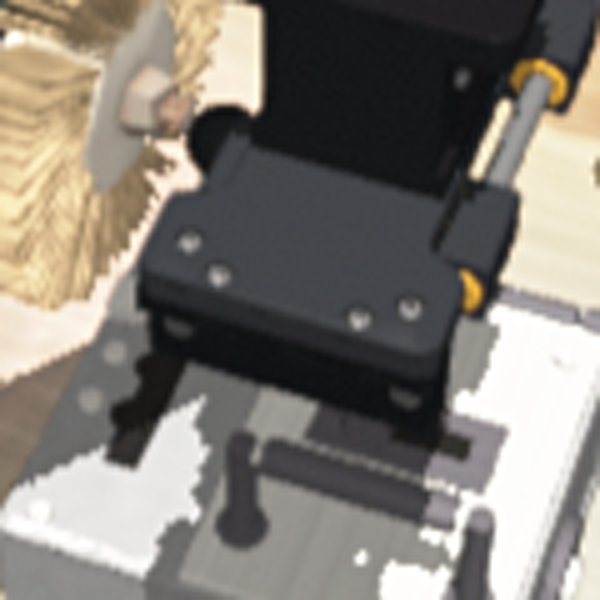

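```bash
python3 -m pendant '[{"travel":[0.03,0.004,-0.001],"twist":0},{"travel":[0.06,0.004,-0.002],"twist":0},{"travel":[0.09,0.004,-0.003],"twist":0},{"travel":[0.106,0.004,-0.003],"twist":0},{"travel":[0.106,0.004,-0.003],"twist":0}]'; python3 -c "
from h import *
info();go(.4243,-.2777,.132,.06)"
```

```text
time: 14.18
position: [0.4222, -0.278, 0.1313]
tool_rot: [-0.05, 1.573, 0.042]
ft_force: [-0.5, -0.1, -0.1]
grip_width: 0.432
t 14.18 p [ 0.4222 -0.278   0.1313] yaw 0.059 tilt -1.0 F [-0.5  -0.09 -0.07] w 0.432 q [-0.24  0.09  0.81  1.95 -0.07  1.13  0.65]
travel [-0.0007  0.0002  0.0021] twist -0.001
```

```bash
python3 -m pendant '[{"travel":[0,0,0.002],"twist":0},{"travel":[0,0,0.002],"twist":0},{"travel":[0,0,0.002],"twist":0},{"travel":[0,0,0.002],"twist":0},{"travel":[0,0,0.002],"twist":0}]' -1 25;  python3 -m pendant '[{"travel":[-0.003,0,0.001],"twist":0},{"travel":[-0.006,0,0.002],"twist":0},{"travel":[-0.009,0,0.003],"twist":0},{"travel":[-0.012,0,0.004],"twist":0},{"travel":[-0.012,0,0.004],"twist":0}]'; python3 - <<'E'
from h import *
info(); 
E
```

```text
time: 14.8
position: [0.4241, -0.2781, 0.1318]
tool_rot: [-0.05, 1.572, 0.042]
ft_force: [-2.1, 0.2, 4.8]
grip_width: 0.138
time: 15.42
position: [0.4295, -0.2777, 0.1442]
tool_rot: [-0.051, 1.57, 0.042]
ft_force: [5.4, -2.2, -6.7]
grip_width: 0.139
t 15.43 p [ 0.4295 -0.2777  0.1442] yaw 0.059 tilt -1.0 F [ 5.42 -2.17 -6.73] w 0.139 q [-0.25  0.09  0.81  1.92 -0.06  1.16  0.64]
```

```bash
python3 - <<'E'
import numpy as np
r=np.hypot(125,48);a=np.arctan2(48,125)
f=lambda t:np.array([125-r*np.cos(a+t), r*np.sin(a+t)-48])
for t in (.098,.16,.22,.28,.34,.40,.46,.52,.57,.61): print(t,(f(t)-f(.098)).round(1))
E
```

```text
0.098 [0. 0.]
0.16 [3.9 7.3]
0.22 [ 8.2 14.1]
0.28 [12.8 20.7]
0.34 [17.9 26.9]
0.4 [23.3 32.9]
0.46 [29.  38.5]
0.52 [35.1 43.8]
0.57 [40.4 47.9]
0.61 [44.7 51. ]
```

```bash
python3 -m pendant '[{"travel":[-0.007,0,0.004],"twist":0},{"travel":[-0.014,0,0.008],"twist":0},{"travel":[-0.0205,0,0.013],"twist":0},{"travel":[-0.027,0,0.018],"twist":0},{"travel":[-0.033,0,0.023],"twist":0},{"travel":[-0.0385,0,0.029],"twist":0},{"travel":[-0.044,0,0.035],"twist":0},{"travel":[-0.048,0,0.040],"twist":0},{"travel":[-0.051,0,0.0445],"twist":0},{"travel":[-0.051,0,0.0445],"twist":0}]';  python3 - <<'E'
from h import *
info(); s,M,p=st(); d=M.T@(p-np.array([.4241,-.2781,.1318])); x,z=-.125+d[2],.048-d[0]
print(x,z,np.hypot(x,z),"theta",np.degrees(np.arctan2(z,-x)-np.arctan2(48,125)))
for n in("scene","top"):
    im=ctrl.get_image(n); cv2.imwrite(f"pics/{n}11.png",im[:,:,::-1])
crop("pics/scene11.png","pics/f11.png",180,130,380,330,3)
E
```

```text
time: 16.68
position: [0.4741, -0.2747, 0.1951]
tool_rot: [-0.051, 1.57, 0.042]
ft_force: [4.1, -2.4, -10.6]
grip_width: 0.135
t 16.68 p [ 0.4741 -0.2747  0.1951] yaw 0.06 tilt -1.0 F [  4.12  -2.4  -10.62] w 0.135 q [-0.25  0.14  0.8   1.77 -0.1   1.27  0.63]
-0.0749120533325596 0.11131770407655969 0.13417692415380808 theta 35.05434369251409
```

View pics/f11.png

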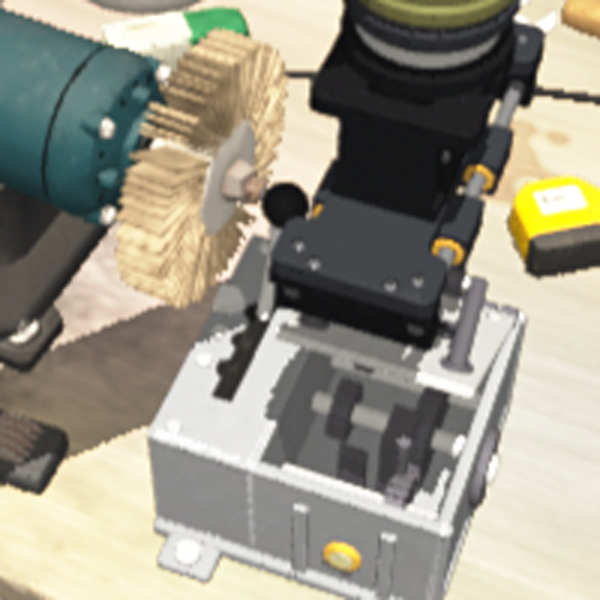

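```bash
python3 -m pendant '[{"travel":[0,0,0],"twist":0},{"travel":[0,0,0],"twist":0},{"travel":[0,0,0],"twist":0},{"travel":[0,0,0],"twist":0}]';  python3 - <<'E'
from h import *
info(); s,M,p=st(); d=M.T@(p-np.array([.4241,-.2781,.1318])); x,z=-.125+d[2],.048-d[0]
print(np.hypot(x,z),"theta",np.degrees(np.arctan2(z,-x)-np.arctan2(48,125)),"qd",np.abs(s["qd"]).max())
print("ball",onz("scene",(180+285/3,130+205/3),.161))
im=ctrl.get_image("scene")[:,:,::-1]; cv2.imwrite("pics/scene12.png",im)
a=cv2.imread("pics/scene0.png").astype(int); b=im.astype(int)
for k,(x0,y0,x1,y1) in dict(tape=(347,184,392,222),dropper=(291,158,310,199),dresser=(83,240,205,296)).items(): print(k,np.abs(a-b)[y0:y1,x0:x1].mean().round(2),np.abs(a-b)[y0:y1,x0:x1].max())
crop("pics/scene12.png","pics/f12.png",60,130,400,330,2.3)
a2=cv2.imread("pics/top0.png").astype(int);b2=cv2.imread("pics/top11.png").astype(int)
for k,(x0,y0,x1,y1) in dict(tape=(305,130,345,168),dresser=(148,265,252,300)).items(): print("top",k,np.abs(a2-b2)[y0:y1,x0:x1].mean().round(2))
E
```

```text
time: 17.27
position: [0.4737, -0.2747, 0.1948]
tool_rot: [-0.051, 1.571, 0.042]
ft_force: [3.1, -2.7, -11.6]
grip_width: 0.14
t 17.27 p [ 0.4737 -0.2747  0.1948] yaw 0.059 tilt -1.0 F [  3.11  -2.71 -11.61] w 0.14 q [-0.25  0.14  0.8   1.77 -0.1   1.27  0.63]
0.13419087843951813 theta 34.82979211370642 qd 0.0021308931920732527
ball [ 0.52999863 -0.18354419  0.161     ]
tape 16.48 174
dropper 115.47 235
dresser 45.27 110
top tape 22.55
top dresser 32.34
```

View pics/f12.png

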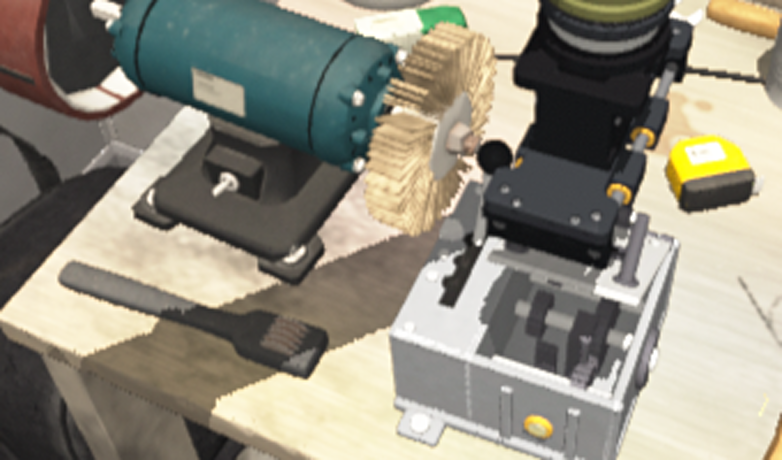

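```bash
python3 - <<'E'
from h import *
def yc(f,lo,hi,b):
    h=cv2.cvtColor(cv2.imread(f)[b[1]:b[3],b[0]:b[2]],cv2.COLOR_BGR2HSV); m=cv2.inRange(h,lo,hi); q=np.argwhere(m); return q.mean(0).round(1),len(q),q.min(0),q.max(0)
for f in("scene0","scene12"): print(f,"tape",yc(f"pics/{f}.png",(20,150,80),(35,255,255),(340,180,400,225)))
for f in("top0","top11"): print(f,"tape",yc(f"pics/{f}.png",(20,150,60),(35,255,255),(300,125,350,170)))
for f in("scene0","s9"): print(f,"dropper",yc(f"pics/{f}.png",(0,120,60),(18,255,255),(286,165,315,205)))
a,b=[cv2.imread(f"pics/{f}.png")[235:300,80:210] for f in("scene0","scene12")]
cv2.imwrite("pics/d.png",cv2.resize(np.vstack([a,b]),None,fx=4.5,fy=4.5))
a,b=[cv2.imread(f"pics/{f}.png")[250:300,140:260] for f in("top0","top11")]
E
```

```text
scene0 tape (array([20. , 24.8]), 413, array([ 9, 10]), array([35, 45]))
scene12 tape (array([20. , 24.1]), 407, array([6, 0]), array([36, 45]))
top0 tape (array([21.5, 22.8]), 340, array([10, 11]), array([37, 38]))
top11 tape (array([21.6, 22.9]), 335, array([10, 11]), array([37, 37]))
scene0 dropper (array([15.2, 14.3]), 116, array([8, 8]), array([32, 22]))
s9 dropper (array([15.2, 14.3]), 113, array([7, 8]), array([32, 22]))
```

View pics/d.png

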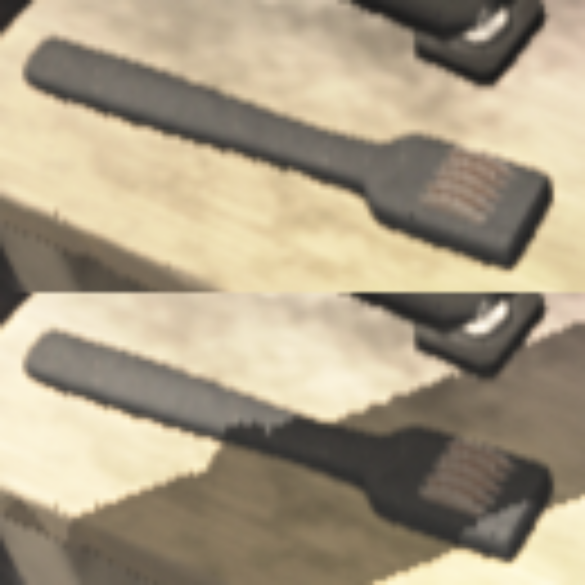

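Nothing has moved except shadows: tape, dropper and dresser sit where they were. The arm is still and the cover is at 34.8°, so I'm handing the job in.

```bash
python3 -c "
from h import *
info(); print(ctrl.close_job())"
```

```text
t 17.32 p [ 0.4737 -0.2747  0.1948] yaw 0.059 tilt -1.0 F [  3.74  -3.51 -10.74] w 0.141 q [-0.25  0.14  0.8   1.77 -0.1   1.27  0.63]
the job is handed in; nothing more can be done
None
```

I pushed the lever into the far notch, which has the pointed tab beside it. Then I tugged the cover by its bar handle. The catch held it: it stopped hard after about 6 mm at 31 N. I let the cover back onto its seat, pushed the catch to the left end until it met its stop at about 10 N, took hold of the sleeve again and lifted freely.

I handed the job in at 17.3 s.
- **Cover:** about 34.8° by the arm's position, held by the sleeve and still.
- **Lever:** the ball is about 2 mm from where the far notch should put it.
- **Things standing around:** the tape measure and dropper are in the same place in the pictures, and the wheel dresser looks the same apart from the arm's shadow. The gripper hid the dropper in the last picture, so I checked it in one taken just before I pushed the catch.
- **What disagreed:** the raised cover pulled down with about 11 N, more than the 3 to 5 N given. I did not find out why.

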